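# Lock a castor into its slide-in socket

### The arm

A 6-joint arm with a two-finger parallel gripper is mounted at the origin on a cart in front of the work surface, level with it; the furniture and walls round the work are solid. World frame = base frame: x ahead of the robot, y to its left, z up, the work surface at z = 0. Lengths are in m, angles in rad, forces in N, time in s.
With the tool pointing down it reaches from about 0.35 to 0.775 m from the base axis. Payload 5.5 kg.
Tool frame: the origin (TCP) lies at the very end of the fingers, on their centre line; the grasp point (between the pads) lies 19 mm behind it; z points along the fingers, y is the direction in which the jaws open and shut (so a half turn about z gives the same grasp; the last joint's range is limited). The gripper opens to 85 mm and grips with 20 to 120 N. Pads are 22 mm wide; open, the fingers measure 114 mm over their backs; the gripper's body (76 mm by 85 mm) begins 54 mm behind the grasp point. The pads swing forward as they close: fully open they stand 13 mm farther back than shut.
Start: joints at [-1.414, 0.313, 0.046, 1.304, 0, 1.431], TCP at [0.168, -0.55, 0.231] pointing down, gripper open.
Joint ranges: [-2.76, 2.76], [-0.86, 1.69], [-1.03, 1.26], [-2.2, 2.34], [-1.47, 1.5], [-3.14, 3.14]. Speed limits (rad/s): [2.57, 2.57, 3.14, 3.14, 3.14, 3.14].

### API

Orientations are given as [roll, pitch, yaw] about the fixed x, y, z axes, in that order (R = Rz(yaw) Ry(pitch) Rx(roll)).
In Python, from workcell import state, eyes, arm gives the robot as it stands.
- The arm moves only by the tool send_rows, never from a script. Its argument "rows" is a list of rows, each a list of 4 numbers: the shift along the tool's x, y, z in mm, then the turn about the tool's z in rad. A call has 1 to 20 rows; each row shifts and turns the commanded pose from where the row before left it, along the tool's axes as they then stand; what a row does not reach is not made up. A row lasts 1/12 s, in which the tool goes at most 41.7 mm and 7.16 degrees, less where a joint would pass 70% of its speed; a pose out of reach is approached as far as the arm can. A call is refused whole if a number of a shift passes 41.7 or a number of a turn 0.125, either way. A call with a gripper value outside its range is refused whole. "gripper" is the closure, from -1 (fully open) to 1 (shut), so that 0 is half open, set as the call begins (left out, the last holds). The fingers move at their own pace and stop on an object; "newtons" is the grip in N (left out, the last holds). Time passes only in rows, so rows that do not move let the fingers close. It gives the time, the measured TCP pose, the force and the opening at its end, in the units of the state.
- state(): the state, without advancing time (a new reading comes with each control period).
- eyes.grab_frame(name): name is "scene" or "side" or "wrist"; returns a dict with "img" (480x640x3 uint8, red, green, blue), "mtx" (3x3 intrinsics, pixels), "pose" (4x4, takes a point from camera to world coordinates). Camera axes: x right, y down, z forward; pixel columns grow to the right and rows downward; lengths in m; the calibration is good to about 2 mm. A picture is of the moment at which its call begins. There is no depth.
- arm.finish_job(): hands the job in, once; it reports no verdict.
Trained networks look in the newest picture that a camera, given by its name, has taken for a name from the list of things; names that differ only in an ending like _2 or _b are one class to them, and where a whole thing is asked for, a point or a joint stands for the part that bears it (a point fixed in the world has none). Each returns a list of dicts, best first, with "conf" (0 to 1); they miss things now and then, are a little off and sometimes report something else, mostly with a low value. They report only what shows in the picture. A call takes as long as a camera call.
- eyes.spot_in(camera, thing): "rect" ([left, top, right, bottom] in pixels, round what is visible of it).
The state is a dict: "time_s": time; "joint_positions": joint angles; "dq": joint speeds; "joint_torque": joint torques, N m; "eef_pos": TCP position; "ee_rot": TCP orientation; "ft_force": force on the tool from outside, world axes, zero at the start; "torque": the same for the moment, N m; "width": finger opening in m.
Only numpy, scipy, OpenCV 4.12 (cv2) and the standard library are available. Lean on these libraries where they do the work, as an engineer would, in place of code of your own. Each camera call takes 0.05 s, during which the arm holds its last target. There are 200 camera calls.

### The job

Fit the castor into the blue-painted socket: set its mounting plate flat on the open front of the base, slide it under the raised brass keeper bar and the two steel lips until it is fully home against the end stop (either end of the plate may go first), then pull the red spring collar up a little, turn it a quarter turn clockwise as seen from above and let go, so that the keeper drops fully down behind the plate. Leave the castor upright and locked in, and do not disturb the wax tin, the sanding block or the screwdriver.

Things in the scene. Friction and masses are not known exactly. Their poses are not given: they have to be found in the camera images.
- mount: Fixed castor socket: blue-painted steel base 8 mm thick, its top is the track. Origin on the work surface under the centre of the home place. Own +x = direction in which the castor slides in, +y across, z up. Base x -128 to +47 mm, y -49 to +49 mm (a wing carries the catch housing out to y = 96). End stop 9 mm high, face at x = +31.5 mm.
- mount_home (a point): On the base top (8 mm above the work surface), middle of the home place; same axes as the socket. The castor's plate centre comes here, within about 1 mm, when the plate is against the stop.
- mount_apron (a point): On the base top, socket (-88, 0) mm: a plate centred here lies wholly on the open apron, clear of keeper and guides; from here it slides 88 mm along +x. Same axes as the socket.
- mount_mouth (a point): On the base top, socket (-14, 0) mm: mouth of the guides. Guide walls: inner faces y = +-29.5 mm, from here to the stop, flared outwards about 6 mm at x = -29 mm. Overhanging lips on them from x = -12.5 mm to the stop: inner edges y = +-23 mm, undersides 6 mm above the base top, tops 9 mm, with flat rivets.
- castor: Loose castor, about 0.42 kg, wheel (red and black) up, standing on its plate: 55 mm along own x, 62 mm along own y (-38 to +24), 3 mm thick. Own y is its sliding line (either sense). Origin on the plate's underside. Boss within 19 mm of the middle; two fork cheeks, 36 mm over both along x, 15 to 63 mm up; wheel 64 mm diameter, 24 wide, top 84 mm up.
- castor_plate (a point): Centre of the underside of the castor's plate, at own (0, -7, 0) mm.
- castor_fork (a point): Point midway between the castor's fork cheeks, at own (0, 3, 47) mm: a good place to grip, fingers closing along own x on the 36 mm over the cheeks.
- collar_grip (a point): Middle of the red knurled collar knob: 27 mm in diameter, 20 mm high (10 above and below this point), axis vertical at socket (-39, +70) mm. The point is 63 mm above the work surface with the catch down, 75 mm when parked up (as at the start).
- catch (a joint): Height of the spring catch, m: 0 down, 0.012 parked (start), at most 0.022. It lifts collar and brass keeper bar. The bar does not turn; it spans socket x -44 to -34 mm, from the housing in to y = +22 mm; underside 1 mm above the base top when down, 13 mm when parked. Spring pushes down: 2.6 N down, 5 N parked.
- collar (a joint): Turn of the red collar, rad, positive anticlockwise from above: pi/2 parked (start), 0 = drop position, end stops at both. Parked, its cross pin sits in a notch 2.5 mm deep, so raise the collar 3 to 8 mm before turning; below 0.15 rad the pin meets the deep slot and, once let go, the spring drives the catch down.
- wax_tin: Bystander: round red wax tin lying flat, 70 mm in diameter, 25 mm high; origin under its centre.
- sanding_block: Bystander: brown cork sanding block lying flat, 58 x 95 x 27 mm; origin under its centre.
- screwdriver: Bystander: yellow-handled screwdriver lying flat, 212 mm long along own x, handle 24 mm thick; origin under its centre.

How it is judged:
By the outcome, as a careful person would: the job done as asked, in the order asked, and still so for the second after the job is handed in, with the robot touching nothing.
It also fails if it takes over 58 s, if anything falls off the work surface, if the arm or the gripper's body presses on something with over 40 N, if the wrist force passes 120 N, or if a joint passes its speed limit or range.

## Working session

There is one attempt and no reset: what is moved stays moved. The work goes in short steps, Python scripts to look and compute and a tool call to move; the robot and the scene stay as the last step left them, time stands still between calls to the robot, and variables do not carry over. Pictures are saved under pics/ and viewed, about 8 in all and at most 12, crops included, and the job is handed in when it is done.

Besides the shell and the picture viewer there is one more tool, called after "Emit:" in YAML: its name, and indented under it one key for each argument. send_rows: Moves the arm, as the interface text tells. Its arguments: {"type":"object","properties":{"rows":{"type":"array"},"gripper":{"type":"number"},"newtons":{"type":"number"}},"required":["rows"]}

```bash
mkdir -p pics; cat > h.py <<'E'
import numpy as np, cv2
from workcell import state, eyes, arm
def grab(n,f=None):
    d=eyes.grab_frame(n)
    if f: cv2.imwrite('pics/'+f,cv2.cvtColor(d['img'],cv2.COLOR_RGB2BGR))
    return d
def w(d,u,v,z=0.):
    K=np.array(d['mtx']);T=np.array(d['pose'])
    r=T[:3,:3]@np.linalg.inv(K)@[u,v,1]; o=T[:3,3]
    return o+r*(z-o[2])/r[2]
def p(d,X):
    K=np.array(d['mtx']);T=np.array(d['pose'])
    c=K@(T[:3,:3].T@(np.asarray(X)-T[:3,3])); return c[:2]/c[2]
E
python3 - <<'E'
from h import *
import pickle
s=state();print(s)
D={}
for n in ['scene','side']:
    D[n]=grab(n,n+'0.png')
    print(n,np.round(D[n]['pose'],3).tolist())
    for t in ['mount','castor','collar_grip','wax_tin','sanding_block','screwdriver']:
        for r in eyes.spot_in(n,t)[:2]: print(t,round(r['conf'],2),np.round(r['rect']))
pickle.dump(D,open('d.pkl','wb'))
a=cv2.imread('pics/scene0.png');b=cv2.imread('pics/side0.png')
E
```

```text
{'time_s': 0.0, 'joint_positions': array([-1.41360502e+00,  3.13995485e-01,  4.49640445e-02,  1.30358116e+00,
       -3.49813622e-06,  1.43117725e+00]), 'dq': array([ 8.75192193e-05,  2.27147431e-04,  1.25282311e-03, -1.04858766e-03,
       -2.62000427e-03,  1.00644219e-04]), 'joint_torque': array([-2.63453301e-03, -4.80633187e+01,  2.98528773e+01,  1.95838837e-02,
       -2.06848999e-04,  2.10465203e-06]), 'eef_pos': array([ 0.16806977, -0.54935508,  0.23040555]), 'ee_rot': array([-3.13979357e+00, -2.49298407e-04,  2.96810160e-01]), 'ft_force': array([-0.62811268,  0.66835284,  0.28322902]), 'torque': array([-0.00938766,  0.03673355, -0.00834876]), 'width': 0.08520349905072683}
scene [[-0.859, -0.358, 0.366, 0.163], [-0.512, 0.607, -0.607, 0.748], [-0.005, -0.709, -0.705, 0.893], [0.0, 0.0, 0.0, 1.0]]
mount 0.55 [277. 236. 372. 303.]
mount 0.34 [411. 194. 445. 224.]
castor 0.72 [266. 336. 314. 386.]
collar_grip 0.65 [310. 255. 324. 277.]
wax_tin 0.98 [413. 197. 445. 224.]
sanding_block 0.87 [348. 156. 398. 190.]
sanding_block 0.37 [412. 199. 445. 223.]
screwdriver 0.6 [192. 245. 281. 294.]
side [[0.967, -0.126, 0.222, 0.38], [-0.255, -0.405, 0.878, -0.747], [-0.021, -0.906, -0.424, 0.429], [0.0, 0.0, 0.0, 1.0]]
mount 0.68 [284. 216. 387. 290.]
castor 0.68 [260. 186. 291. 233.]
collar_grip 0.64 [308. 214. 325. 236.]
wax_tin 0.68 [269. 334. 325. 376.]
wax_tin 0.26 [259. 189. 292. 233.]
sanding_block 0.64 [396. 323. 445. 389.]
screwdriver 0.97 [343. 223. 434. 235.]
```

View pics/scene0.png

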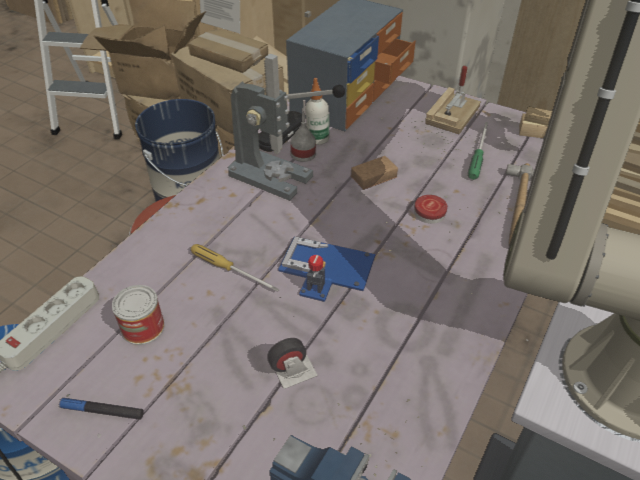

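View pics/side0.png

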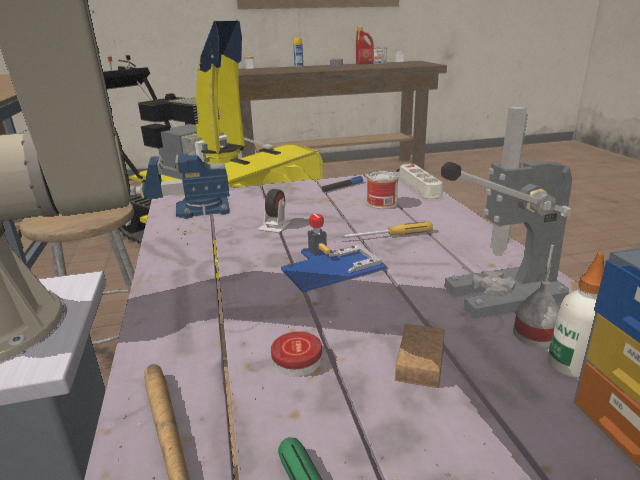

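The scene picture shows the blue mount at about (325,265), with its guides at the left (far) end, the collar at (317,265) and the castor at (290,358). The screwdriver lies behind the mount.

```bash
python3 - <<'E'
from h import *
import pickle
D=pickle.load(open('d.pkl','rb'));s=D['scene'];e=D['side']
print('collar',w(s,317,263,.075),w(e,316.5,221,.075))
print('apron corners scene',w(s,375,252,.008),w(s,363,289,.008),'far',w(s,292,238,.008),w(s,280,268,.008))
print('side apron',w(e,283,268,.008),w(e,303,290,.008),w(e,385,267,.008))
print('castor',w(s,290,350,.05),w(e,275,205,.05),'plate corners',[w(s,*q,.003).round(3) for q in [(317,376),(282,387),(306,357)]])
g=grab('wrist','w0.png');print(np.round(g['pose'],3),g['mtx'])
a=cv2.imread('pics/scene0.png')[220:400,180:400]
b=cv2.imread('pics/side0.png')[180:300,240:440]
cv2.imwrite('pics/c0.png',np.hstack([cv2.resize(a,None,fx=2,fy=2,interpolation=2)[:360],cv2.copyMakeBorder(cv2.resize(b,(360,216),interpolation=2),0,144,0,0,0)]))
E
```

```text
collar [0.55846412 0.10016242 0.075     ] [0.56058432 0.09009649 0.075     ]
apron corners scene [ 0.50510649 -0.0388141   0.008     ] [0.48010392 0.06050878 0.008     ] far [0.67197361 0.01283343 0.008     ] [0.64695952 0.09595541 0.008     ]
side apron [0.48332784 0.04410455 0.008     ] [ 0.50310835 -0.04535966  0.008     ] [ 0.66611763 -0.00768896  0.008     ]
castor [0.507596   0.27295129 0.05      ] [0.50521586 0.26944729 0.05      ] plate corners [array([0.459, 0.268, 0.003]), array([0.498, 0.316, 0.003]), array([0.495, 0.245, 0.003])]
[[ 0.293 -0.92  -0.262  0.235]
 [-0.956 -0.281 -0.08  -0.528]
 [ 0.     0.274 -0.962  0.373]
 [ 0.     0.     0.     1.   ]] [[384.77396628   0.         321.04060999]
 [  0.         384.77396628 236.71437361]
 [  0.           0.           1.        ]]
```

View pics/c0.png

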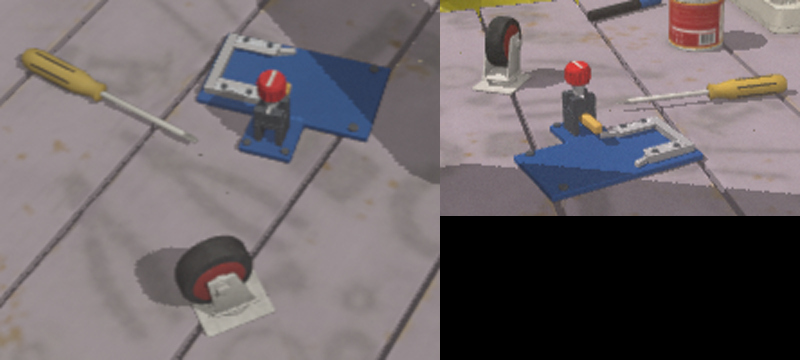

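Emit:
send_rows:
  rows:
    - [28, -28, 0, 0]
    - [28, -28, 0, 0]
    - [28, -28, 0, 0]
    - [28, -28, 0, 0]
    - [28, -28, 0, 0]
    - [28, -28, 0, 0]
    - [28, -28, 0, 0]
    - [28, -28, 0, 0]
    - [28, -28, 0, 0]
    - [28, -28, 0, 0]
    - [28, -28, 0, 0]
    - [28, -28, 0, 0]
    - [28, -28, 0, 0]
    - [28, -28, 0, 0]
    - [28, -28, 0, 0]
    - [28, -28, 0, 0]
    - [28, -28, 0, 0]
    - [28, -28, 0, 0]
    - [28, -28, 0, 0]
    - [28, -28, 0, 0]
  gripper: -1

```text
time_s: 2.42
eef_pos: [0.5405, 0.1515, 0.2314]
ee_rot: [3.141, -0.001, 0.297]
ft_force: [1.4, -0.9, 0.1]
width: 0.0854
```

Emit:
send_rows:
  rows:
    - [20, -15, 0, 0]
    - [5, -5, 0, 0]
    - [0, 0, 0, 0]

```text
time_s: 2.67
eef_pos: [0.5585, 0.1775, 0.2306]
ee_rot: [-3.142, 0.0, 0.299]
ft_force: [-0.1, -0.5, -0.2]
width: 0.0855
```

```bash
python3 - <<'E'
from h import *
import pickle
g=grab('wrist','w1.png');pickle.dump(g,open('w1.pkl','wb'))
for t in ['mount','castor','collar_grip']:
    for r in eyes.spot_in('wrist',t)[:1]: print(t,round(r['conf'],2),np.round(r['rect']))
E
```

```text
mount 0.8 [367. 133. 539. 310.]
castor 0.88 [149. 189. 254. 265.]
collar_grip 0.77 [393. 227. 431. 259.]
```

View pics/w1.png

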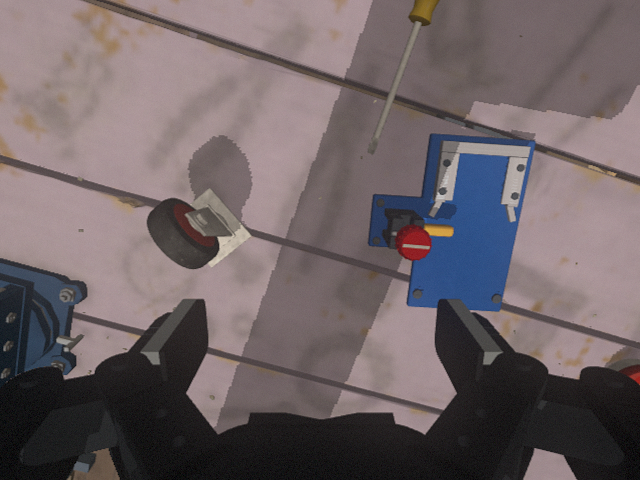

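The wrist view shows the castor at (150-250,190-268), with its plate corners at about (210,190), (250,235) and (213,267). The mount is at (370-535,133-310), yaw close to the tool's, and the collar is at (412,243). I'll zoom in for corners.

```bash
python3 - <<'E'
import cv2,numpy as np
a=cv2.imread('pics/w1.png')
c=cv2.resize(a[180:275,140:260],(480,380),interpolation=2)
m=cv2.resize(a[125:315,365:545],(360,380),interpolation=2)[:, :320]
cv2.imwrite('pics/c1.png',np.hstack([c,m]))
E
```

```text
(no output)
```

View pics/c1.png

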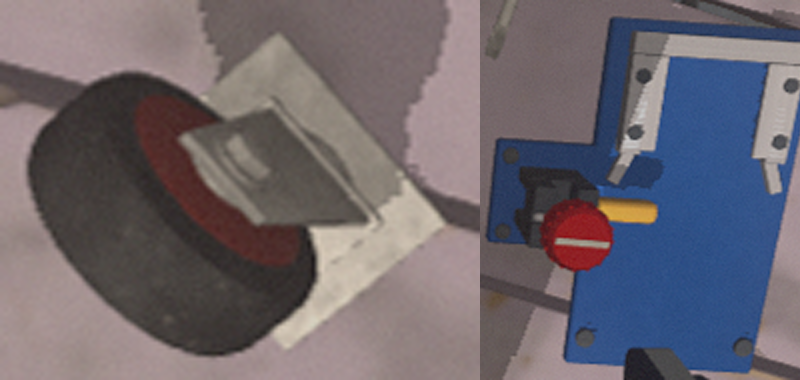

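```bash
python3 - <<'E'
from h import *
import pickle
from scipy.optimize import least_squares
g=pickle.load(open('w1.pkl','rb'))
def tf(q,P):
    c,s=np.cos(q[2]),np.sin(q[2]);P=np.asarray(P,float)
    return np.c_[q[0]+c*P[:,0]-s*P[:,1],q[1]+s*P[:,0]+c*P[:,1],P[:,2]]
def fit(P,uv,q0):
    r=least_squares(lambda q:np.ravel([p(g,X) for X in tf(q,P)])-np.ravel(uv),q0)
    return r.x,np.round(r.fun,1)
M=[[.047,.049,.008],[.047,-.049,.008],[-.128,.049,.008],[-.128,-.049,.008],[-.039,.070,.085]]
q,r=fit(M,[(431,133.5),(535,141),(407.5,305),(501.5,311),(413.5,243)],[.616,.044,.28]);print('mount',q.round(4),r)
C=[w(g,*u,.003) for u in [(209.5,188.8),(251.3,235.5),(212,267)]]
print(np.round(C,4),[np.linalg.norm(C[i]-C[i+1]) for i in (0,1)])
for a,b in ((1,1),(-1,-1)):
    # top,right,bottom corners in castor frame
    P=[[-.0275,-.038,.003],[-.0275,.024,.003],[.0275,.024,.003]] if a==1 else [[.0275,.024,.003],[.0275,-.038,.003],[-.0275,-.038,.003]]
    for y0 in (0.9,0.9+np.pi):
        q,r=fit(P,[(209.5,188.8),(251.3,235.5),(212,267)],[.5,.27,y0]);
        print('castor',q.round(4),r,'fork',tf(q,[[0,.003,.047]]).round(4),'plate',tf(q,[[0,-.007,0]])[0,:2].round(4))
        th=np.linspace(0,6.28,40)
        for yw in (.003,.02,.03):
          W=np.array([p(g,X) for s in (-.012,.012) for X in tf(q,np.c_[np.full(40,s),yw+.032*np.cos(th),.052+.032*np.sin(th)])])
          print('  wheel bbox',yw,W.min(0).round(),W.max(0).round())
E
```

```text
mount [0.6164 0.0438 0.2364] [-0.7 -1.6  1.2 -2.1 -1.   1.1 -1.6  0.5  1.5  2.2]
[[0.5387 0.285  0.003 ]
 [0.5052 0.2349 0.003 ]
 [0.4609 0.265  0.003 ]] [np.float64(0.06028723657892501), np.float64(0.05355665714468863)]
castor [0.4958 0.2695 2.5476] [-0.3 -1.3  0.6  0.3 -0.3  1.2] fork [[0.4941 0.267  0.047 ]] plate [0.4997 0.2753]
  wheel bbox 0.003 [163. 215.] [239. 290.]
  wheel bbox 0.02 [178. 229.] [251. 304.]
  wheel bbox 0.03 [186. 238.] [258. 312.]
castor [0.4958 0.2695 2.5476] [-0.3 -1.3  0.6  0.3 -0.3  1.2] fork [[0.4941 0.267  0.047 ]] plate [0.4997 0.2753]
  wheel bbox 0.003 [163. 215.] [239. 290.]
  wheel bbox 0.02 [178. 229.] [251. 304.]
  wheel bbox 0.03 [186. 238.] [258. 312.]
castor [ 0.5036  0.2811 -0.594 ] [-0.3 -1.3  0.6  0.3 -0.3  1.2] fork [[0.5053 0.2836 0.047 ]] plate [0.4997 0.2753]
  wheel bbox 0.003 [146. 197.] [224. 273.]
  wheel bbox 0.02 [131. 182.] [211. 258.]
  wheel bbox 0.03 [121. 172.] [203. 250.]
castor [0.5036 0.2811 5.6892] [-0.3 -1.3  0.6  0.3 -0.3  1.2] fork [[0.5053 0.2836 0.047 ]] plate [0.4997 0.2753]
  wheel bbox 0.003 [146. 197.] [224. 273.]
  wheel bbox 0.02 [131. 182.] [211. 258.]
  wheel bbox 0.03 [121. 172.] [203. 250.]
```

The wheel box matches castor yaw -0.594, so its own +y runs along world yaw 0.977. The fork is at (0.505, 0.284). Next I turn, move over it and descend partway.

Emit:
send_rows:
  rows:
    - [0, 0, 0, -0.113]
    - [0, 0, 0, -0.113]
    - [0, 0, 0, -0.113]
    - [0, 0, 0, -0.113]
    - [0, 0, 0, -0.113]
    - [0, 0, 0, -0.114]
    - [20, -34, 0, 0]
    - [20, -34, 5, 0]
    - [18, -35, 15, 0]
    - [0, 0, 30, 0]
    - [0, 0, 30, 0]
    - [0, 0, 20, 0]
    - [0, 0, 0, 0]

```text
time_s: 3.95
eef_pos: [0.502, 0.279, 0.1274]
ee_rot: [-3.137, 0.007, 0.975]
ft_force: [-0.8, -0.2, -1.4]
width: 0.0855
```

```bash
python3 - <<'E'
from h import *
g=grab('wrist','w2.png')
s=state();print(s['eef_pos'],s['ee_rot'])
E
```

```text
[0.50336268 0.27937635 0.12982025] [-3.13903777  0.00410078  0.97433972]
```

View pics/w2.png

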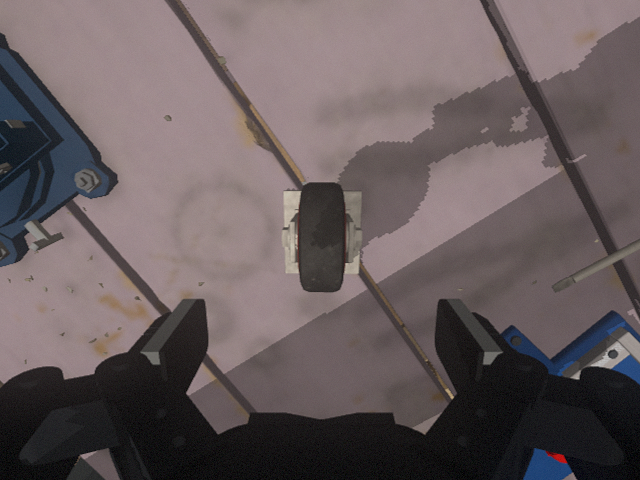

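The castor is centred between the fingers at (322,235) and square to them. I'll descend and grip.

Emit:
send_rows:
  rows:
    - [5, 0, 20, 0]
    - [0, 0, 35, 0]
    - [0, 0, 30, 0]
    - [0, 0, 15, 0]
    - [0, 0, 0, 0]
    - [0, 0, 0, 0]

```text
time_s: 4.5
eef_pos: [0.509, 0.2848, 0.0327]
ee_rot: [3.141, -0.0, 0.974]
ft_force: [-0.6, -0.9, 0.4]
width: 0.0856
```

Emit:
send_rows:
  rows:
    - [0, 0, 0, 0]
    - [0, 0, 0, 0]
    - [0, 0, 0, 0]
    - [0, 0, 0, 0]
    - [0, 0, 0, 0]
    - [0, 0, 0, 0]
    - [0, 0, 0, 0]
    - [0, 0, 0, 0]
  gripper: 1
  newtons: 50

```text
time_s: 5.17
eef_pos: [0.5088, 0.286, 0.033]
ee_rot: [3.141, -0.002, 0.976]
ft_force: [-1.5, 0.4, 6.5]
width: 0.0353
```

Emit:
send_rows:
  rows:
    - [0, 0, -10, 0]
    - [0, 0, -30, 0]
    - [0, 0, -30, 0]
    - [0, 0, -30, 0]
    - [0, 0, -27, 0]
    - [0, 0, 0, 0.123]
    - [0, 0, 0, 0.123]
    - [0, 0, 0, 0.123]
    - [0, 0, 0, 0.123]
    - [0, 0, 0, 0.123]
    - [0, 0, 0, 0.123]
    - [-3, 30, 0, 0]
    - [-3, 33, 0, 0]
    - [-3, 33, 0, 0]
    - [-3, 33, 0, 0]
    - [-3, 33, 0, 0]
    - [-4, 33, 0, 0]
    - [-4, 33, 0, 0]
    - [-3, 32, 0, 0]
    - [0, 0, 0, 0]

```text
time_s: 6.83
eef_pos: [0.571, -0.0112, 0.1508]
ee_rot: [-3.116, 0.002, 0.29]
ft_force: [0.2, -0.2, -2.8]
width: 0.0352
```

```bash
python3 - <<'E'
from h import *
import pickle
D={}
for n in ['wrist','scene','side']: D[n]=grab(n,n+'3.png')
s=state();print(s['eef_pos'],s['ee_rot'],s['ft_force'],s['width'],s['time_s'])
D['s']=s;pickle.dump(D,open('d3.pkl','wb'))
E
```

```text
[ 0.56942032 -0.00581668  0.15075644] [-3.11180917e+00  2.22981391e-03  2.95141187e-01] [ 0.43502191  0.48921236 -4.58202626] 0.03520044089192861 6.9833
```

View pics/wrist3.png

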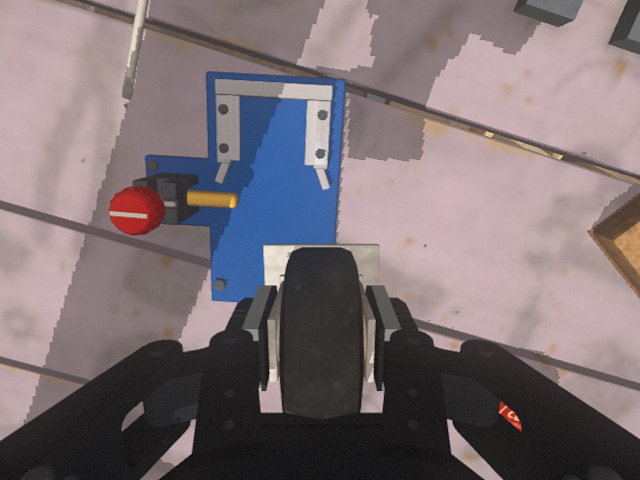

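```bash
cat >> h.py <<'E'
from scipy.optimize import least_squares
def tf(q,P):
    c,s=np.cos(q[2]),np.sin(q[2]);P=np.asarray(P,float)
    return np.c_[q[0]+c*P[:,0]-s*P[:,1],q[1]+s*P[:,0]+c*P[:,1],P[:,2]]
def fit(g,P,uv,q0):
    r=least_squares(lambda q:np.ravel([p(g,X) for X in tf(q,P)])-np.ravel(uv),q0,loss='soft_l1')
    return r.x,np.round(r.fun,1)
E
python3 - <<'E'
from h import *
import pickle
D=pickle.load(open('d3.pkl','rb'));g=D['wrist'];s=D['s']
print('q',np.round(s['joint_positions'],3)); s2=state();print(np.round(s2['ee_rot'],3))
M=[[.047,.049,.008],[.047,-.049,.008],[-.128,.049,.008],[.0315,.023,.017],[.0315,-.023,.017],[-.0125,.023,.017],[-.0125,-.023,.017]]
uv=[(207,71),(344,80),(212,300),(238,96),(310,99),(239,162),(306,165)]
q,r=fit(g,M,uv,[.616,.044,.24]);print('mount',q.round(4),r)
print(p(g,tf(q,[[-.039,.07,.085]])[0]))
R=np.array(g['pose'])[:3,:3];print('cam',np.array(g['pose']).round(3))
for u in [(264,245),(379,244)]:
    print('plate front',w(g,*u,s['eef_pos'][2]-.030))
sc=D['scene']
for n,d in D.items():
    if n!='s': print(n,[p(d,X).round() for X in tf(q,[[-.128,.049,.008],[-.128,-.049,.008],[.047,-.049,.008],[-.039,.07,.085]])])
a=cv2.imread('pics/scene3.png')[200:330,240:420];b=cv2.imread('pics/side3.png')[160:320,230:410]
cv2.imwrite('pics/c3.png',np.hstack([cv2.resize(a,(400,289)),cv2.resize(b,(325,289))]))
E
```

```text
q [-0.165  0.348 -0.105  1.133  0.026  2.681]
[-3.112e+00  2.000e-03  2.950e-01]
mount [0.6154 0.0417 0.2357] [-1.4 -0.1  3.4 -1.2 -0.4  2.2  2.2 -0.2 -2.1  0.6  1.4 -0.4 -0.9  0.3]
[129.42640508 215.34035967]
cam [[ 0.286 -0.919 -0.271  0.639]
 [-0.958 -0.282 -0.055  0.006]
 [-0.026  0.276 -0.961  0.293]
 [ 0.     0.     0.     1.   ]]
plate front [0.57907511 0.02095417 0.12075644]
plate front [ 0.5953612  -0.03032521  0.12075644]
wrist [array([212., 302.]), array([332., 310.]), array([347.,  79.]), array([129., 215.])]
scene [array([364., 289.]), array([376., 253.]), array([294., 236.]), array([316., 259.])]
side [array([280., 265.]), array([301., 287.]), array([386., 263.]), array([315., 214.])]
```

View pics/c3.png

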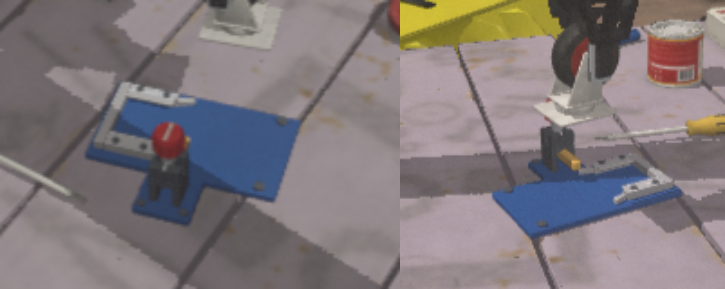

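Emit:
send_rows:
  rows:
    - [0, 0, 0, 0.02]
    - [0, 0, 0, 0.02]
    - [0, 0, 0, 0.018]
    - [0, 0, 0, 0]

```text
time_s: 7.32
eef_pos: [0.5699, -0.0046, 0.1511]
ee_rot: [-3.113, 0.003, 0.239]
ft_force: [-0.2, -0.6, -3.5]
width: 0.035
```

```bash
python3 - <<'E'
from h import *
s=state();print(s['eef_pos'],s['ee_rot'],s['ft_force'],s['torque'],s['joint_positions'].round(3),s['dq'].round(3),s['time_s'])
E
```

```text
[ 0.56989804 -0.00457599  0.15105595] [-3.11287684e+00  2.75480669e-03  2.38737574e-01] [-0.21031284 -0.61744826 -3.4686177 ] [-0.06856442 -0.04591099  0.00061663] [-0.162  0.348 -0.105  1.132  0.025  2.74 ] [-0.006 -0.001  0.002 -0.002 -0.001 -0.031] 7.3167
```

Emit:
send_rows:
  rows:
    - [-6, -11, 0, 0.003]
    - [-6, -12, 0, 0]
    - [-6, -11.5, 10, 0]
    - [0, 0, 20, 0]
    - [0, 0, 20, 0]
    - [0, 0, 20, 0]
    - [0, 0, 20, 0]
    - [0, 0, 10, 0]
    - [0, 0, 0, 0]
    - [0, 0, 0, 0]
    - [0, 0, 0, 0]

```text
time_s: 8.23
eef_pos: [0.5443, 0.0267, 0.0533]
ee_rot: [-3.113, 0.001, 0.236]
ft_force: [0.8, 0.1, -4.0]
width: 0.0353
```

```bash
python3 - <<'E'
from h import *
import pickle
g=grab('wrist','w4.png');s=state();print(s['eef_pos'],s['ee_rot'],s['ft_force'],s['time_s'])
pickle.dump((g,s),open('d4.pkl','wb'))
E
```

```text
[0.5446467  0.02653337 0.05348359] [-3.11366810e+00  4.09505682e-04  2.35571474e-01] [ 0.68402137  0.33941338 -3.92228738] 8.2833
```

View pics/w4.png

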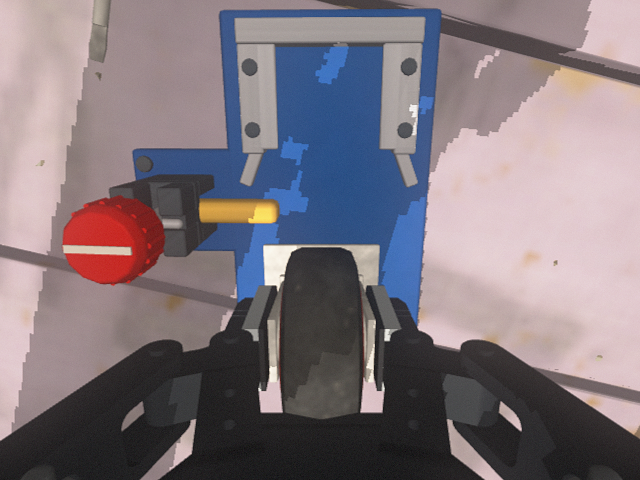

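```bash
python3 - <<'E'
from h import *
import pickle
g,s=pickle.load(open('d4.pkl','rb'))
M=[[.047,.049,.008],[.047,-.049,.008],[.0315,.023,.017],[.0315,-.023,.017],[-.0125,.023,.017],[-.0125,-.023,.017]]
uv=[(220,10),(440,10),(275.5,43),(381,43),(277,149),(380.5,151)]
q,r=fit(g,M,uv,[.616,.044,.24]);print('mount',q.round(4),r)
z=s['eef_pos'][2]-.030
A=[w(g,*u,z) for u in [(264,245),(379.5,244)]]
for X in A+[s['eef_pos']]:
    d=X-[q[0],q[1],0];c,sn=np.cos(q[2]),np.sin(q[2]);print('in mount',(d[0]*c+d[1]*sn).round(4),(-d[0]*sn+d[1]*c).round(4),X[2].round(3))
E
```

```text
mount [0.615  0.0424 0.2295] [-2.7 -1.3  3.9 -1.5 -0.7  0.6  3.   0.8  0.4  1.2 -1.5 -0. ]
in mount -0.0557 0.0295 0.023
in mount -0.0544 -0.0245 0.023
in mount -0.0721 0.0005 0.053
```

Emit:
send_rows:
  rows:
    - [0, 2.6, 4, 0.004]
    - [0, 0, 4, 0]
    - [0, 0, 3, 0]
    - [0, 0, 0, 0]
    - [0, 0, 0, 0]

```text
time_s: 8.7
eef_pos: [0.5446, 0.024, 0.0416]
ee_rot: [-3.114, 0.002, 0.231]
ft_force: [-1.4, -0.8, 2.2]
width: 0.0351
```

Emit:
send_rows:
  rows:
    - [5, 0, 0, 0]
    - [6, 0, 0, 0]
    - [6, 0, 0, 0]
    - [6, 0, 0, 0]
    - [6, 0, 0, 0]
    - [6, 0, 0, 0]
    - [5, 0, 0, 0]
    - [0, 0, 0, 0]

```text
time_s: 9.37
eef_pos: [0.5819, 0.0336, 0.0417]
ee_rot: [-3.112, 0.005, 0.231]
ft_force: [-6.2, 0.6, 9.0]
width: 0.0352
```

```bash
python3 - <<'E'
from h import *
import pickle
g=grab('wrist','w5.png');s=state();print(s['eef_pos'],s['ee_rot'],s['ft_force'],s['time_s'])
pickle.dump((g,s),open('d5.pkl','wb'))
E
```

```text
[0.58190218 0.03357463 0.04165393] [-3.1125541   0.00494825  0.23131061] [-5.80775581  0.14038015  8.53064172] 9.4167
```

View pics/w5.png

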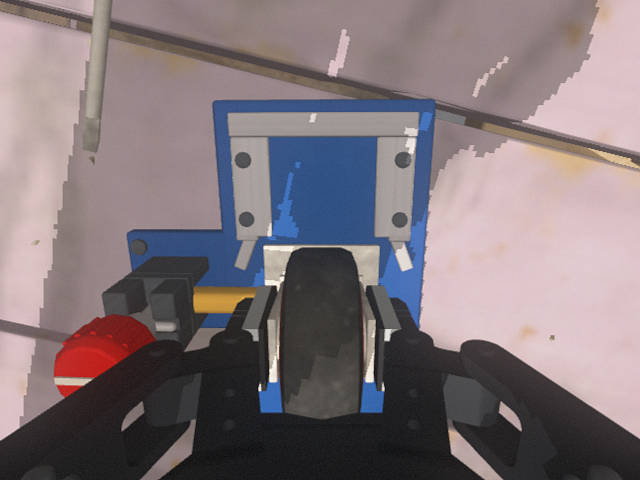

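The plate front is at the mouth, nearly centred: plate middle at column 321.7, lips' middle at 323. I'll continue with a small lateral correction.

Emit:
send_rows:
  rows:
    - [3, 0.5, -0.4, 0]
    - [4, 0, 0, 0]
    - [4, 0, 0, 0]
    - [4, 0, 0, 0]
    - [4, 0, 0, 0]
    - [0, 0, 0, 0]

```text
time_s: 9.92
eef_pos: [0.6006, 0.0373, 0.0417]
ee_rot: [-3.113, 0.005, 0.231]
ft_force: [-5.8, -0.2, 6.5]
width: 0.0354
```

Emit:
send_rows:
  rows:
    - [4, 0, 0, 0]
    - [4, 0, 0, 0]
    - [4, 0, 0, 0]
    - [4, 0, 0, 0]
    - [4, 0, 0, 0]
    - [0, 0, 0, 0]

```text
time_s: 10.42
eef_pos: [0.62, 0.0419, 0.0417]
ee_rot: [-3.113, 0.005, 0.231]
ft_force: [-5.9, -0.2, 7.2]
width: 0.0352
```

Free sliding so far. About 9 mm remain to the stop.

Emit:
send_rows:
  rows:
    - [3, 0, 0, 0]
    - [3, 0, 0, 0]
    - [2, 0, 0, 0]
    - [1, 0, 0, 0]
    - [0, 0, 0, 0]

```text
time_s: 10.83
eef_pos: [0.628, 0.0438, 0.0417]
ee_rot: [-3.113, 0.006, 0.231]
ft_force: [-7.4, 0.8, 8.2]
width: 0.0353
```

Emit:
send_rows:
  rows:
    - [1, 0, 0, 0]
    - [1, 0, 0, 0]
    - [0, 0, 0, 0]

```text
time_s: 11.08
eef_pos: [0.6298, 0.0443, 0.0417]
ee_rot: [-3.113, 0.007, 0.231]
ft_force: [-7.3, 0.2, 8.2]
width: 0.0351
```

Emit:
send_rows:
  rows:
    - [1, 0, 0, 0]
    - [1, 0, 0, 0]
    - [0, 0, 0, 0]

```text
time_s: 11.33
eef_pos: [0.6305, 0.0445, 0.0417]
ee_rot: [-3.113, 0.009, 0.231]
ft_force: [-9.8, -0.9, 10.5]
width: 0.0354
```

Emit:
send_rows:
  rows:
    - [1, 0, 0, 0]
    - [1, 0, 0, 0]
    - [0, 0, 0, 0]

```text
time_s: 11.58
eef_pos: [0.6308, 0.0445, 0.0417]
ee_rot: [-3.113, 0.012, 0.231]
ft_force: [-15.1, -2.4, 15.3]
width: 0.0355
```

Emit:
send_rows:
  rows:
    - [1, 0, 0, 0]
    - [1, 0, 0, 0]
    - [0, 0, 0, 0]
    - [-2, 0, 0, 0]
    - [-1, 0, 0, 0]
    - [0, 0, 0, 0]

```text
time_s: 12.08
eef_pos: [0.6321, 0.045, 0.0418]
ee_rot: [-3.112, 0.007, 0.231]
ft_force: [-8.5, -0.4, 10.5]
width: 0.0354
```

Emit:
send_rows:
  rows:
    - [0, 0, 0, 0]
    - [0, 0, 0, 0]
    - [0, 0, 0, 0]
    - [0, 0, 0, 0]
    - [0, 0, 0, 0]
    - [0, 0, 0, 0]
  gripper: -0.4

```text
time_s: 12.58
eef_pos: [0.6349, 0.045, 0.041]
ee_rot: [-3.113, 0.003, 0.231]
ft_force: [-0.2, 0.1, -0.2]
width: 0.0596
```

Emit:
send_rows:
  rows:
    - [0, 0, -10, 0]
    - [0, 0, -20, 0]
    - [0, 0, -25, 0]
    - [0, 0, -25, 0]
    - [0, 0, -25, 0]
    - [0, 0, -10, 0]
    - [0, 0, 0, 0]

```text
time_s: 13.17
eef_pos: [0.6379, 0.0417, 0.1598]
ee_rot: [-3.115, -0.003, 0.231]
ft_force: [1.6, 0.2, 0.1]
width: 0.0601
```

```bash
python3 - <<'E'
from h import *
import pickle
g=grab('wrist','w6.png');s=state();print(s['eef_pos'],s['ee_rot'],s['ft_force'],s['time_s'],s['width'],s['joint_positions'].round(3))
pickle.dump((g,s),open('d6.pkl','wb'))
for t in ['collar_grip','castor','mount']: print(t,eyes.spot_in('wrist',t)[:1])
E
```

```text
[0.63680035 0.04184786 0.15747321] [-3.11387103e+00 -2.38650651e-04  2.31349436e-01] [-0.17557634  1.0162455   0.5514289 ] 13.2167 0.05971638708804803 [-0.073  0.468  0.095  1.205  0.027  2.837]
collar_grip []
castor [{'rect': [282.5, 207.3, 355.9, 302.1], 'conf': 0.79}]
mount [{'rect': [201.3, 189.0, 382.7, 382.2], 'conf': 0.57}]
```

View pics/w6.png

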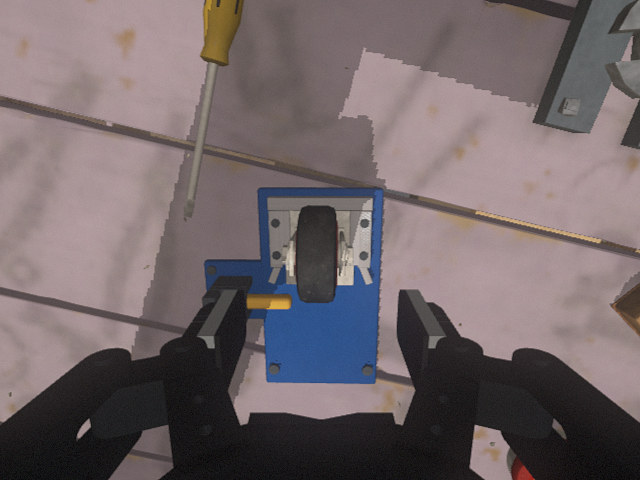

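The picture shows the castor under the lips at the stop, with the plate's rear edge (row 285) just ahead of the bar (row 295). I'll refit the mount from this view and locate the collar.

```bash
python3 - <<'E'
from h import *
import pickle
g,s=pickle.load(open('d6.pkl','rb'))
M=[[.047,.049,.008],[.047,-.049,.008],[-.128,.049,.008],[-.128,-.049,.008]]
q,r=fit(g,M,[(258,188),(383,188),(267,383),(376,383)],[.616,.044,.24]);print('mount',q.round(4),r)
print('collar',tf(q,[[-.039,.07,.075]]).round(4))
# red blob in scene/side pictures before motion
import pickle as pk
for n in ('scene','side'):
    d=grab(n,n+'6.png');b=d['img'].astype(int)
    m=((b[...,0]>150)&(b[...,1]<70)&(b[...,2]<70)).astype(np.uint8)
    k,l,st,c=cv2.connectedComponentsWithStats(m)
    X=p(d,tf(q,[[-.039,.07,.075]])[0]);print(n,'pred',X.round(1))
    for i in range(1,k):
        if st[i,4]>30 and np.hypot(*(c[i]-X))<40: print(st[i],c[i].round(1),w(d,*c[i],.079).round(4))
E
```

```text
mount [0.6162 0.0424 0.2377] [-1.6 -0.2  1.1 -0.5 -0.5  0.1  0.6  1.4]
collar [[0.5618 0.1012 0.075 ]]
scene pred [315.2 262.7]
side pred [315.8 218.8]
```

Emit:
send_rows:
  rows:
    - [0, 0, 0, -0.115]
    - [0, 0, 0, -0.115]
    - [0, 0, 0, -0.115]
    - [0, 0, 0, -0.115]
    - [0, 0, 0, -0.115]
    - [0, 0, 0, -0.115]
    - [0, 0, 0, -0.115]
    - [0, 0, 0, -0.115]
    - [0, 0, 0, -0.115]
    - [0, 0, 0, -0.115]
    - [0, 0, 0, -0.115]
    - [0, 0, 0, -0.115]
    - [0, 0, 0, -0.115]
    - [0, 0, 0, -0.115]
    - [0, 0, 0, -0.115]
    - [20, -12, 0, 0]
    - [21, -12, 0, 0]
    - [21, -12, 0, 0]
    - [21, -11, 0, 0]
    - [0, 0, 0, 0]

```text
time_s: 15.13
eef_pos: [0.5567, 0.1035, 0.1573]
ee_rot: [-3.139, -0.032, 1.959]
ft_force: [-1.6, -0.6, -0.6]
width: 0.06
```

Emit:
send_rows:
  rows:
    - [0, 0, 0, 0]
    - [0, 0, 0, 0]

```text
time_s: 15.3
eef_pos: [0.5611, 0.1011, 0.1578]
ee_rot: [3.14, -0.029, 1.957]
ft_force: [0.7, -0.2, -0.0]
width: 0.06
```

```bash
python3 - <<'E'
from h import *
import pickle
g=grab('wrist','w7.png');s=state();print(s['eef_pos'],s['ee_rot'],s['time_s'],s['joint_positions'].round(3))
pickle.dump((g,s),open('d7.pkl','wb'))
print(eyes.spot_in('wrist','collar_grip')[:2])
hsv=cv2.cvtColor(g['img'],cv2.COLOR_RGB2HSV)
m=(((hsv[...,0]<6)|(hsv[...,0]>174))&(hsv[...,1]>190)&(hsv[...,2]>110)).astype(np.uint8)
k,l,st,c=cv2.connectedComponentsWithStats(m)
for i in range(1,k):
    if st[i,4]>150: print(st[i],c[i].round(1))
for X in ([.5618,.1012,.085],[.5618,.1012,.075]): print('pred',p(g,X).round(1))
E
```

```text
[0.56148822 0.1008148  0.15788468] [ 3.14021028 -0.0286507   1.95612023] 15.35 [ 0.022  0.34  -0.098  1.141  0.027  1.208]
[{'rect': [298.6, 222.0, 342.5, 269.6], 'conf': 0.62}]
[301 234  39  39 716] [320.  251.5]
pred [320.6 255.4]
pred [320.6 250.6]
```

Emit:
send_rows:
  rows:
    - [-0.5, 0, 10, 0]
    - [-0.5, 0, 20, 0]
    - [-0.5, 0, 25, 0]
    - [0, 0, 25, 0]
    - [0, 0, 15, 0]
    - [0, 0, 6, 0]
    - [0, 0, 0, 0]
    - [0, 0, 0, 0]

```text
time_s: 16.07
eef_pos: [0.5609, 0.1022, 0.0572]
ee_rot: [3.14, -0.029, 1.956]
ft_force: [0.6, -0.6, 0.3]
width: 0.06
```

```bash
python3 - <<'E'
from h import *
g=grab('wrist','w8.png');s=state();print(s['eef_pos'],s['ee_rot'],s['ft_force'],s['time_s'])
hsv=cv2.cvtColor(g['img'],cv2.COLOR_RGB2HSV)
m=(((hsv[...,0]<6)|(hsv[...,0]>174))&(hsv[...,1]>170)&(hsv[...,2]>80)).astype(np.uint8)
k,l,st,c=cv2.connectedComponentsWithStats(m)
for i in range(1,k):
    if st[i,4]>150: print(st[i],c[i].round(1),w(g,st[i,0]+st[i,2]/2,st[i,1]+st[i,3]/2,.08))
th=np.linspace(0,6.28,60)
for q in ([.5618,.1012],):
  P=np.array([p(g,[q[0]+.0135*np.cos(t),q[1]+.0135*np.sin(t),z]) for t in th for z in (.065,.085)]);print(P.min(0),P.max(0))
E
```

```text
[0.56151469 0.10227022 0.05800782] [ 3.13889942 -0.02834869  1.95602085] [ 0.42897671  0.03229831 -0.56231747] 16.1167
[ 280  288   79   85 4515] [319.6 329.3] [0.56033783 0.10415834 0.08      ]
[280.02499138 286.79306727] [360.3636597  381.75877139]
```

The collar blob matches the prediction within about 1 mm, so I'll grip it.

Emit:
send_rows:
  rows:
    - [0, 0, 0, 0]
    - [0, 0, 0, 0]
    - [0, 0, 0, 0]
    - [0, 0, 0, 0]
    - [0, 0, 0, 0]
    - [0, 0, 0, 0]
    - [0, 0, 0, 0]
  gripper: 1
  newtons: 50

```text
time_s: 16.7
eef_pos: [0.5605, 0.1022, 0.0586]
ee_rot: [3.14, -0.028, 1.956]
ft_force: [-2.3, -1.5, 5.9]
width: 0.025
```

Emit:
send_rows:
  rows:
    - [0, 0, -2, 0]
    - [0, 0, -2, 0]
    - [0, 0, -1.5, 0]
    - [0, 0, 0, 0]
    - [0, 0, 0, 0]

```text
time_s: 17.12
eef_pos: [0.5605, 0.1022, 0.0624]
ee_rot: [3.141, -0.029, 1.956]
ft_force: [1.1, -1.8, -6.9]
width: 0.0251
```

Emit:
send_rows:
  rows:
    - [0, 0, 0, 0.08]
    - [0, 0, 0, 0.1]
    - [0, 0, 0, 0.1]
    - [0, 0, 0, 0.1]
    - [0, 0, 0, 0.1]
    - [0, 0, 0, 0.1]
    - [0, 0, 0, 0.1]
    - [0, 0, 0, 0.1]
    - [0, 0, 0, 0]

```text
time_s: 17.87
eef_pos: [0.5616, 0.102, 0.0628]
ee_rot: [-3.124, -0.021, 1.174]
ft_force: [1.8, -2.5, -7.0]
width: 0.025
```

Emit:
send_rows:
  rows:
    - [0, 0, 0, 0.1]
    - [0, 0, 0, 0.1]
    - [0, 0, 0, 0.1]
    - [0, 0, 0, 0.1]
    - [0, 0, 0, 0.1]
    - [0, 0, 0, 0.1]
    - [0, 0, 0, 0.1]
    - [0, 0, 0, 0.09]
    - [0, 0, 0, 0]
    - [0, 0, 0, 0]

```text
time_s: 18.7
eef_pos: [0.5619, 0.1011, 0.063]
ee_rot: [-3.116, -0.003, 0.389]
ft_force: [3.7, -5.7, -6.2]
width: 0.0246
```

```bash
python3 - <<'E'
from h import *
s=state();print(s['eef_pos'],s['ee_rot'],s['ft_force'],s['torque'],s['joint_positions'].round(3))
E
```

```text
[0.56192895 0.10111182 0.06299802] [-3.11635221e+00 -2.53968775e-03  3.89257161e-01] [ 3.74697065 -5.67867386 -6.21018914] [-1.51983319 -1.02121204  0.31840523] [ 0.024  0.413 -0.24   0.925  0.024  2.777]
```

Emit:
send_rows:
  rows:
    - [0, 0, 0, 0.04]
    - [0, 0, 0, 0.04]
    - [0, 0, 0, 0]

```text
time_s: 18.95
eef_pos: [0.5614, 0.1014, 0.0628]
ee_rot: [-3.115, 0.0, 0.307]
ft_force: [3.9, -3.9, -6.7]
width: 0.0254
```

```bash
python3 - <<'E'
from h import *
s=state();print(s['eef_pos'],s['ee_rot'],s['ft_force'],s['torque'])
E
```

```text
[0.56135557 0.10140234 0.06282925] [-3.11504324e+00  3.39537441e-04  3.07487530e-01] [ 3.89174339 -3.87904838 -6.65505715] [-1.09097678 -0.66727492  0.03389004]
```

Emit:
send_rows:
  rows:
    - [0, 0, 0, 0]
    - [0, 0, 0, 0]
    - [0, 0, 0, 0]
    - [0, 0, 0, 0]
    - [0, 0, 0, 0]
    - [0, 0, 0, 0]
  gripper: -0.4

```text
time_s: 19.45
eef_pos: [0.5607, 0.1026, 0.0631]
ee_rot: [-3.113, 0.0, 0.307]
ft_force: [-0.0, -0.2, 0.5]
width: 0.0599
```

Emit:
send_rows:
  rows:
    - [0, 0, -10, 0]
    - [0, 0, -25, 0]
    - [0, 0, -25, 0]
    - [0, 0, -30, 0]
    - [0, 0, -30, 0]
    - [0, 0, -20, 0]
    - [0, 0, 0, 0]
    - [0, 0, 0, 0]

```text
time_s: 20.12
eef_pos: [0.563, 0.0986, 0.205]
ee_rot: [-3.114, -0.003, 0.306]
ft_force: [0.5, 0.0, -0.4]
width: 0.0598
```

```bash
python3 - <<'E'
from h import *
g=grab('wrist');s=state();print(s['eef_pos'],s['ee_rot'],s['ft_force'],s['time_s'])
a=grab('scene','scene9.png');b=grab('side','side9.png')
cv=lambda d:cv2.cvtColor(d['img'],cv2.COLOR_RGB2BGR)
A=cv2.resize(cv(g),(400,300));
B=cv2.resize(cv(b)[180:300,250:410],(400,300),interpolation=2)
C=cv2.resize(cv(a)[215:320,260:400],(400,300),interpolation=2)
D=cv2.resize(cv(g)[150:390,160:480],(400,300),interpolation=2)
cv2.imwrite('pics/c9.png',np.vstack([np.hstack([A,B]),np.hstack([C,D])]))
q=[.616,.0425,.236]
for z in (.063,.075): print(z,'scene',p(a,tf(q,[[-.039,.07,z+.01]])[0]),'side',p(b,tf(q,[[-.039,.07,z+.01]])[0]))
for d in (a,b):
    hsv=cv2.cvtColor(d['img'],cv2.COLOR_RGB2HSV)
    m=(((hsv[...,0]<6)|(hsv[...,0]>174))&(hsv[...,1]>170)&(hsv[...,2]>80)).astype(np.uint8)
    k,l,st,c=cv2.connectedComponentsWithStats(m)
    print([(st[i].tolist()) for i in range(1,k) if st[i,4]>40 and abs(c[i][0]-316)<20])
E
```

```text
[0.56207384 0.09853464 0.20333533] [-3.11301122e+00 -2.38141028e-04  3.06427585e-01] [-0.59911241 -1.24681009 -1.15130271] 20.1667
0.063 scene [315.14268445 263.51748247] side [315.789987  219.7536216]
0.075 scene [315.08249278 259.06699579] side [315.56877109 214.02934082]
[]
[]
```

View pics/c9.png

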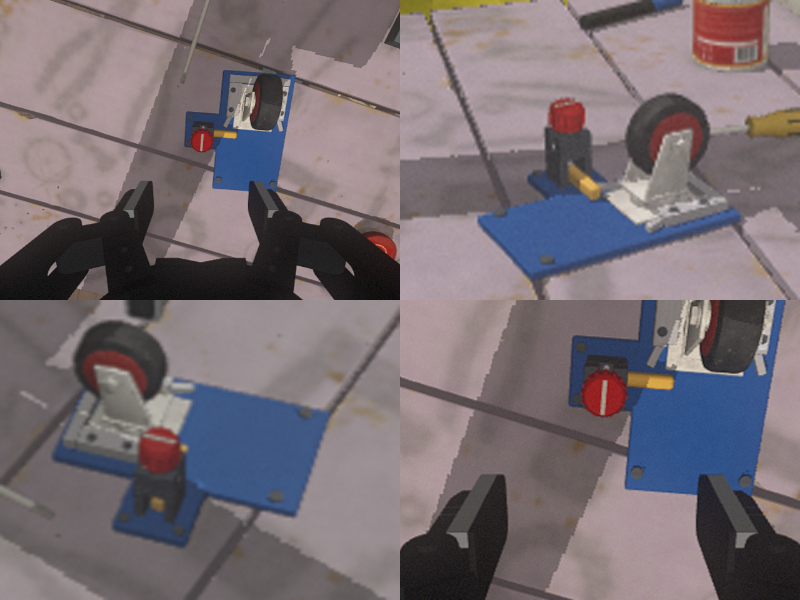

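The collar's line has turned a quarter turn and the castor is upright against the stop. I'll check the collar drop numerically against the starting pictures.

```bash
python3 - <<'E'
from h import *
for n,(x0,x1,y0,y1) in {'side':(300,332,200,245),'scene':(303,332,245,285)}.items():
    for f in ('0','6','9'):
        b=cv2.imread(f'pics/{n}{f}.png')[y0:y1,x0:x1].astype(int)
        m=(b[...,2]>90)&(b[...,2]>2*b[...,1])&(b[...,2]>2*b[...,0])
        y,x=np.nonzero(m);print(n,f,len(y),(x.min()+x0,x.max()+x0,y.min()+y0,y.max()+y0) if len(y) else 0, (x.mean()+x0,y.mean()+y0) if len(y) else 0)
        k=(b[...,2]>130)&(b[...,1]>80)&(b[...,0]<.45*b[...,2])
        y,x=np.nonzero(k);print('   bar',len(y),(x.mean()+x0,y.mean()+y0) if len(y) else 0)
E
```

```text
side 0 151 (np.int64(309), np.int64(323), np.int64(214), np.int64(226)) (np.float64(315.8079470198675), np.float64(220.41059602649005))
   bar 8 (np.float64(319.625), np.float64(233.25))
side 6 142 (np.int64(310), np.int64(323), np.int64(214), np.int64(226)) (np.float64(316.1056338028169), np.float64(220.5))
   bar 0 0
side 9 142 (np.int64(310), np.int64(323), np.int64(220), np.int64(232)) (np.float64(316.4507042253521), np.float64(226.51408450704224))
   bar 0 0
scene 0 153 (np.int64(309), np.int64(322), np.int64(255), np.int64(270)) (np.float64(315.70588235294116), np.float64(263.202614379085))
   bar 3 (np.float64(318.0), np.float64(260.0))
scene 6 144 (np.int64(309), np.int64(322), np.int64(256), np.int64(270)) (np.float64(315.28472222222223), np.float64(263.375))
   bar 0 0
scene 9 141 (np.int64(309), np.int64(322), np.int64(245), np.int64(274)) (np.float64(315.21276595744683), np.float64(267.54609929078015))
   bar 0 0
```

```bash
python3 -c "
from h import *
print(arm.finish_job())"
```

```text
the job is handed in; nothing more can be done
None
```

The castor is in the socket with the keeper down behind it, and the job was handed in at about 20 s of the 58 s limit.

**What I did:**
- Gripped the castor by its fork and set its plate on the open apron.
- Slid it under the bar and lips until the force rose to about 15 N with no further travel, then pressed a little more.
- Lifted the collar about 5 mm, turned it clockwise about 1.6 rad and let go. The gripper then moved up clear of everything.

**Last checks:**
- **Catch:** the collar dropped 6.0 px in the side picture and about 4.3 px in the scene picture. A full 12 mm drop should show about 5.7 and 4.5 px, so the catch is fully down.
- **Collar:** its mark has turned a quarter turn.
- **Castor:** it stands upright at the stop, with the bar behind the plate.
- **Bystanders:** I saw no contact with the wax tin, sanding block or screwdriver, and the arm stayed clear of all three. I did not measure their final positions.

**What was off:**
- The tool picked up a tilt of about 1.7° after the first carry, and I could not command it out. The plate still slid freely with it.
- The camera fits of the mount differed by about 1–2 mm.
- My first colour filter missed the collar in the side and scene pictures, so I used a looser one for the drop check.

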